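# Make up two desk kits from the stock row

## Robot

A 6-joint arm with a two-finger parallel gripper is mounted at the origin on a cart in front of the work surface, level with it; the furniture and walls round the work are solid. World frame = base frame: x ahead of the robot, y to its left, z up, the work surface at z = 0. Lengths are in m, angles in rad, forces in N, time in s.
With the tool pointing down it reaches from about 0.325 to 0.85 m from the base axis. Payload 4.4 kg.
Tool frame: the origin (TCP) lies midway between the tips of the shut fingers; the grasp point (between the pads) lies 19 mm behind it (ctrl.grip_depth is the z of the grasp point in the tool frame, in m); z points along the fingers, y is the line along which they close (so a half turn about z gives the same grasp; the last joint's range is limited). The gripper opens to 94 mm and grips with 3 to 60 N. Pads are 16 mm wide; open, the fingers measure 119 mm over their backs; the gripper's body (75 mm by 177 mm) begins 78 mm behind the grasp point.
Start: joints at [-1.365, 0.207, 1.542, -0, 1.393, -0.15], TCP at [0.201, -0.539, 0.205] pointing down, gripper open.
Joint ranges: [-2.73, 2.73], [-0.86, 2.22], [0.23, 2.46], [-1.11, 4.25], [0.08, 2.63], [-2.82, 2.82]. Speed limits (rad/s): [2.79, 2.79, 3.14, 3.14, 3.14, 3.14].

## Interface

Orientations are given as a 3x3 rotation matrix whose columns are the frame's x, y, z axes.
In Python, from bench import ctrl gives the robot as it stands. The module is installed in compiled form; this text tells all that it offers.
- The arm moves only by the tool play_rows, never from a script. Its argument "rows" is text: rows parted by semicolons, each of 5 numbers parted by spaces: the shift along the world's x, y, z in units of 30 mm (1.0 is 30 mm), then the turn about the world's z in units of 6 degrees (1.0 is 6 degrees), then the opening, from 0 (shut) to 1 (fully open). A call has 1 to 10 rows; each row is the pose to reach, as a shift and turn from the pose commanded when the call began; what a row does not reach only later rows make up. A row lasts 1/12 s, in which the tool goes at most 41.7 mm and 7.16 degrees, less where a joint would pass 70% of its speed; a pose out of reach is approached as far as the arm can. A call with a gripper value outside its range is refused whole. The fingers move at their own pace and stop on an object; "grip_force" is the grip in N (left out, the last holds). Time passes only in rows, so rows that repeat a pose let the fingers close. It gives the time, the measured TCP pose, the force, the opening and the grip force at its end, in the units of the state.
- ctrl.get_obs(): the state, without advancing time (a new reading comes with each control period).
- ctrl.get_image(name): name is "scene" or "top" or "wrist"; returns the picture (384x512x3 uint8, red, green, blue); there is no depth.
- ctrl.camera_info(name): a dict with "fx", "fy", "cx", "cy" (pixels), "k1" (the pictures are not rectified: a ray, as slopes to the right and down, at radius r is drawn at 1 + k1 r^2 times it, then the intrinsics apply), "R" (3x3) and "t" (3): a world point X has camera coordinates R X + t; the wrist camera has in their place "tool_from_camera" (4x4, takes a point from camera to tool coordinates, whose origin is the TCP and whose axes are the flange's). Camera axes: x right, y down, z forward; pixel columns grow to the right and rows downward; lengths in m; the calibration is good to about 2 mm. A picture is of the moment at which its call begins: read the wrist's pose just before it. camera_info takes no time and is no camera call.
- ctrl.job_done(): hands the job in; it is judged then, once.
The state is a dict: "clock": time; "joints": joint angles; "joint_vel": joint speeds; "joint_torque": joint torques, N m; "eef_pos": TCP position; "tool_rot": TCP orientation; "contact_force": force on the tool from outside, world axes, zero at the start; "ft_torque": the same for the moment, N m; "finger_gap": opening from 0.0 (shut) to 1.0 (fully open); "grip_force": force on a finger pad.
Only numpy, scipy, OpenCV 4.12 (cv2) and the standard library are available. Lean on these libraries where they do the work, as an engineer would, in place of code of your own. Each camera call takes 0.05 s, during which the arm holds its last target. There are 200 camera calls.

## Task

Make up the two desk kits from the row of stock on the bare desk in front of the trays, not from the things on the cork mat. The long tray gets the stapler, lying lengthwise on its base in the long pocket, and one block of sticky notes in the small pocket; the short tray gets the charger in one pocket and the other block of sticky notes in the other (either way round), with the eraser laid flat and centred on top of that block. Everything lies flat in its pocket and let go; leave the tape measure and the cup where they stand.

Things in the scene. Friction and masses are not known exactly. Their poses are not given: they have to be found in the camera images.
- stapler: desk stapler, 34 wide x 131 long x 46 mm high, standing on its base; origin at the centre of its underside, y along its length, x across it, z up. Its sides are upright enough to be gripped across x at 16 to 40 mm height; the arm does not move.
- pad_1: square block of sticky notes, 50 x 50 x 20 mm, lying flat (the two such blocks are alike and interchangeable); origin at the centre of its underside, x and y along its sides, z up. In the stock row in front of the trays.
- pad_2: square block of sticky notes, 50 x 50 x 20 mm, lying flat (the two such blocks are alike and interchangeable); origin at the centre of its underside, x and y along its sides, z up. In the stock row in front of the trays.
- charger: white charger brick without lead, 60 x 60 x 28 mm, rounded edges, lying flat; origin at the centre of its underside, x and y along its sides, z up.
- eraser: eraser in a paper sleeve, 23 wide x 52 long x 13 mm high, lying flat; origin at the centre of its underside, y along its length, x across it, z up.
- long_tray: long low bamboo tray, fixed, 108 (x) x 244 (y) x 12 mm high; floor and walls 4 mm thick, lips 8 mm above the pocket floors. Two pockets in a row along y, each 100 mm in x, centred at x = 0: the long one 158 mm in y, centred at y = -39 mm (stapler along y); the small one 74 mm in y, centred at y = +81 mm (sticky notes). Origin: centre of its underside, z up.
- short_tray: short low bamboo tray fixed on the desk, outside 108 (x) x 180 (y) x 12 mm high; floor 4 mm thick, walls 4 mm thick, lips 8 mm above the pocket floors. Two equal pockets, each 100 mm in x and 84 mm in y, centred at x = 0, y = +44 mm and y = -44 mm. Origin at the centre of its underside, z up.
- tape_measure: tape measure standing in the stock row in front of the trays, 41 x 82 x 72 mm high; origin at the middle of its underside, y along its length. Belongs to neither kit: stays where it is.
- cup: white plastic cup standing alone on the bare desk behind the trays, 72 mm wide, 83 mm high; origin at the centre of its underside. Stays where it is.
There are look-alikes about, which are no part of the job. Of the things that look like the charger, the larger one is meant.

How it is judged:
By the outcome, as a careful person would: the job done as asked, in the order asked, and still so for the second after the job is handed in, with the robot touching nothing.
It also fails if it takes over 112 s, if anything falls off the work surface, if the arm or the gripper's body presses on something with over 40 N, if the wrist force passes 120 N, or if a joint passes its speed limit or range.

## Working session

There is one attempt and no reset: what is moved stays moved. The work goes in short steps, Python scripts to look and compute and a tool call to move; the robot and the scene stay as the last step left them, time stands still between calls to the robot, and variables do not carry over. Pictures are saved under pics/ and viewed, at most 15 in all, crops included, and the job is handed in when it is done.

Besides the shell and the picture viewer there is one more tool, called after ">>>" by a JSON object that holds its "name" and its "arguments". play_rows: Moves the arm, as the interface text tells. Its arguments: {"type":"object","properties":{"rows":{"type":"string"},"grip_force":{"type":"number"}},"required":["rows"]}

```bash
mkdir -p pics; python3 - <<'E'
from bench import ctrl
import cv2
for n in("scene","top"):
    im=ctrl.get_image(n); cv2.imwrite(f"pics/{n}0.png",cv2.resize(im[:,:,::-1],(800,600),interpolation=cv2.INTER_CUBIC)); cv2.imwrite(f"/tmp/{n}.png",im[:,:,::-1])
    c=ctrl.camera_info(n); print(n,c)
o=ctrl.get_obs();print(o); print(ctrl.camera_info("wrist"),ctrl.grip_depth)
E
```

```text
scene {'fx': 359.94884604842673, 'fy': 359.94884604842673, 'cx': 252.96703246001033, 'cy': 192.35891938596563, 'k1': -0.019745339199016606, 'R': array([[-0.74994891, -0.66128885, -0.0165436 ],
       [-0.38770228,  0.45967072, -0.79899297],
       [ 0.53596975, -0.59278991, -0.60111275]]), 't': array([0.42163138, 0.24184733, 0.65838808])}
top {'fx': 367.49453717527643, 'fy': 367.49453717527643, 'cx': 253.52398002275203, 'cy': 192.13001508987196, 'k1': 0.011621058482006804, 'R': array([[ 0.00576524, -0.99984811,  0.01644736],
       [-0.99790548, -0.00681225, -0.06432915],
       [ 0.06443142, -0.01604204, -0.99779319]]), 't': array([-0.01267502,  0.55429999,  1.10868432])}
{'clock': 0.1, 'joints': array([-1.36450526e+00,  2.07359326e-01,  1.54279541e+00, -2.80156666e-05,
        1.39351354e+00, -1.50529517e-01]), 'joint_vel': array([-0.00133045, -0.00031894, -0.00307318,  0.00036603,  0.0006584 ,
        0.0004344 ]), 'joint_torque': array([-6.93731981e-04, -3.71864927e+01, -2.82293415e+01,  6.98934216e-02,
        3.11010936e-02, -5.26213194e-05]), 'eef_pos': array([ 0.2006585 , -0.
[... 198 characters left out ...]
 -9.99997846e-01]]), 'contact_force': array([-0.87257234,  0.20623087, -0.38352764]), 'ft_torque': array([-0.04983294,  0.03658513,  0.00866055]), 'grip_force': 0.0, 'finger_gap': 1.002076215270067}
{'fx': 291.58024772982554, 'fy': 291.58024772982554, 'cx': 256.3176867652639, 'cy': 187.13792579056374, 'k1': -0.06051606737981811, 'tool_from_camera': array([[ 5.10493382e-04, -9.60702996e-01, -2.77577903e-01,
         8.16180939e-02],
       [ 9.99999775e-01,  6.11538343e-04, -2.77448062e-04,
        -7.58174608e-04],
       [ 4.36294715e-04, -2.77577698e-01,  9.60703092e-01,
        -1.78664210e-01],
       [ 0.00000000e+00,  0.00000000e+00,  0.00000000e+00,
         1.00000000e+00]])} -0.0188
```

View pics/top0.png

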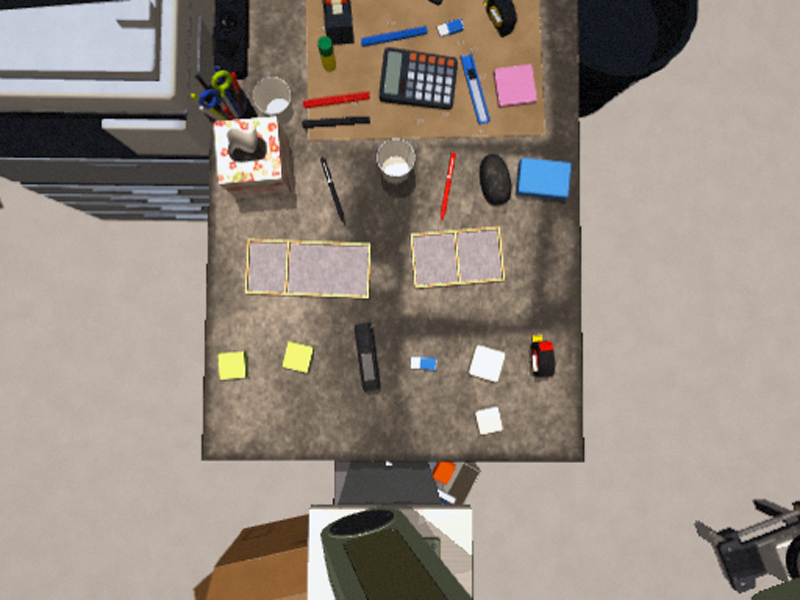

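View pics/scene0.png

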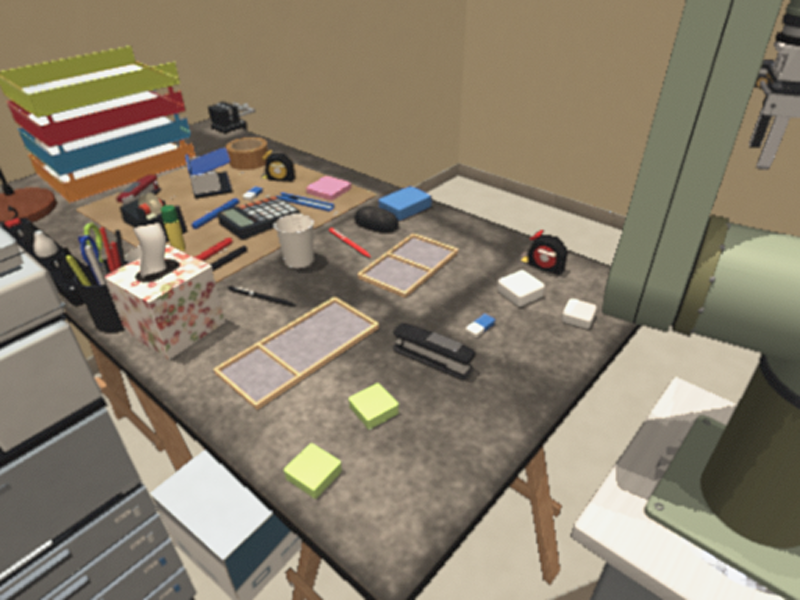

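The top picture (800 px wide) shows, in the stock row, pads at (232,365) and (298,357), the stapler at (367,356), the eraser at (423,363), the large charger at (487,364) and the tape measure at (542,356). The smaller charger look-alike is at (488,420). The trays are at (308,268) and (458,257), and the cup is at (396,160). The scene view agrees.

```bash
cat > h.py <<'E'
import numpy as np, cv2
from bench import ctrl
def cam(name,obs=None):
    c=ctrl.camera_info(name); K=np.array([[c['fx'],0,c['cx']],[0,c['fy'],c['cy']],[0,0,1]])
    if name=="wrist":
        T=c['tool_from_camera']; Rw=obs['tool_rot']@T[:3,:3]; C=obs['eef_pos']+obs['tool_rot']@T[:3,3]
    else: Rw=c['R'].T; C=-Rw@c['t']
    return K,np.array([c['k1'],0,0,0,0.]),Rw,C
def cast(cm,uv,z):
    K,d,Rw,C=cm
    n=cv2.undistortPoints(np.float64(uv).reshape(-1,1,2),K,d).reshape(-1,2)
    r=np.c_[n,np.ones(len(n))]@Rw.T
    return (C+r*((z-C[2])/r[:,2])[:,None])[:,:2]
def rect(cm,m,z,roi=None):
    """largest blob's min-area rectangle on plane z: centre, sides, angle of first side (deg, in world)"""
    mm=np.zeros_like(m)
    if roi: x0,y0,x1,y1=roi; mm[y0:y1,x0:x1]=m[y0:y1,x0:x1]
    else: mm=m
    mm=cv2.morphologyEx(mm,cv2.MORPH_CLOSE,np.ones((3,3),np.uint8))
    cs=cv2.findContours(mm,cv2.RETR_EXTERNAL,cv2.CHAIN_APPROX_NONE)[0]
    c=max(cs,key=cv2.contourArea)
    P=cast(cm,c.reshape(-1,2),z)
    (a,b),(w,h),t=cv2.minAreaRect((P*1000).astype(np.float32))
    return np.round([a,b,w,h,t],1)
E
python3 - <<'E'
from h import *
im=cv2.imread("/tmp/top.png"); cm=cam("top"); hsv=cv2.cvtColor(im,cv2.COLOR_BGR2HSV); H,S,V=cv2.split(hsv)
R=lambda *a:[int(v/1.5625) for v in a]
M=lambda b:(b*255).astype(np.uint8)
yel=M((H>22)&(H<40)&(S>100)&(V>120)); white=M((S<50)&(V>150)); blue=M((H>95)&(H<125)&(S>100)); 
print("V pads",V[225:245,135:165].max(1)[::4])
print("pad1",rect(cm,yel,.02,R(205,335,260,395))); print("pad2",rect(cm,yel,.02,R(265,330,330,385)))
print("charger",rect(cm,white,.028,R(455,330,520,395))); print("small",rect(cm,white,.02,R(460,398,520,445)))
print("eraser",rect(cm,white|blue,.013,R(400,345,450,382)),"blue end",rect(cm,blue,.013,R(400,345,450,382)))
dark=M(V<55); print("stapler",rect(cm,dark,.046,R(340,312,392,400)), rect(cm,dark,0.0,R(340,312,392,400)))
bam=M((H>12)&(H<35)&(S>70)&(V>130))
print("long",rect(cm,bam,.012,R(235,230,380,305))); print("short",rect(cm,bam,.012,R(402,220,512,295)))
red=M(((H<8)|(H>172))&(S>120)); print("tape",rect(cm,red,.07,R(520,330,565,385)))
# separators
for n,u,v,z in(("long sep",(289),268,.012),("short sep",458,257,.012),("tape",542,356,.06),("cup",396,160,.08)): print(n,cast(cm,[[u/1.5625,v/1.5625]],z)*1000)
E
```

```text
V pads [231 247 247 247 247]
pad1 [427.  309.2  51.2  50.4   5.6]
pad2 [444.1 182.7  50.   52.3  77. ]
charger [ 434.  -185.    60.2   61.3   73.7]
small [ 323.6 -189.    47.7   46.4   13.9]
eraser [ 4.328e+02 -6.350e+01  2.440e+01  4.900e+01  2.000e-01] blue end [ 4.313e+02 -7.110e+01  2.130e+01  2.760e+01  3.000e-01]
stapler [444.8  46.1 127.1  35.8   8.3] [443.3  47.6 132.4  37.3   8.3]
long [619.  167.8 243.8 112.7  88.7]
short [ 643.4 -127.3  111.2  185.8    5.5]
tape [ 459.4 -278.5   29.9   50.6   47.6]
long sep [[616.96676004 202.44251587]]
short sep [[ 641.53577126 -131.62164453]]
tape [[ 448.23894692 -283.83957893]]
cup [[814.77841717  -6.41584691]]
```

>>> {"name": "play_rows", "arguments": {"rows": "8.1 19.5 -0.5 -2 1;8.1 19.5 -0.5 -2 1;8.1 19.5 -0.5 -2 1;8.1 19.5 -0.5 -2 1;8.1 19.5 -0.5 -2 1;8.1 19.5 -0.5 -2 1;8.1 19.5 -0.5 -2 1;8.1 19.5 -0.5 -2 1;8.1 19.5 -0.5 -2 1;8.1 19.5 -0.5 -2 1", "grip_force": 25}}

```text
clock: 0.93
eef_pos: [0.3606, -0.152, 0.1954]
tool_rot: [[0.989, 0.146, 0.0], [0.146, -0.989, 0.0], [0.0, 0.0, -1.0]]
contact_force: [1.1, -0.8, -0.3]
finger_gap: 1.0
grip_force: 0.0
```

>>> {"name": "play_rows", "arguments": {"rows": "2.7 6.5 0 0 1;2.7 6.5 0 0 1;2.7 6.5 0 0 1;2.7 6.5 0 0 1;2.7 6.5 0 0 1;2.7 6.5 0 0 1;2.7 6.5 0 0 1;2.7 6.5 0 0 1"}}

```text
clock: 1.6
eef_pos: [0.441, 0.0407, 0.1951]
tool_rot: [[0.989, 0.148, -0.001], [0.148, -0.989, -0.001], [-0.002, 0.0, -1.0]]
contact_force: [-0.1, -0.7, 0.0]
finger_gap: 1.003
grip_force: 0.0
```

```bash
cat >> h.py <<'E'
M=lambda b:(b*255).astype(np.uint8)
def look(save=None):
    o=ctrl.get_obs(); im=ctrl.get_image("wrist")[:,:,::-1].copy()
    if save: cv2.imwrite(save,im)
    r=o['tool_rot']; print("tcp",np.round(o['eef_pos']*1000,1),"yaw",round(np.degrees(np.arctan2(r[1,0],r[0,0])),1),"q6",round(o['joints'][5],2),o['clock'])
    return cam("wrist",o),im,cv2.split(cv2.cvtColor(im,cv2.COLOR_BGR2HSV))
E
python3 - <<'E'
from h import *
cm,im,(H,S,V)=look("pics/w1.png")
E
```

```text
tcp [441.   40.7 195.1] yaw 8.5 q6 1.32 1.6
```

View pics/w1.png

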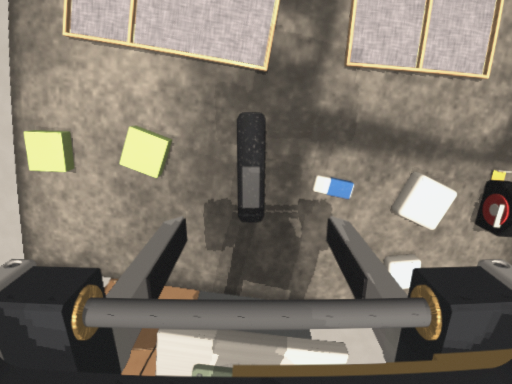

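The wrist picture shows the stapler at columns 237–266, rows 112–221, aligned with the fingers. The pads are at (48,152) and (145,152), the eraser at (334,187), the charger at (427,202), and the near edges of both trays are along the top.

```bash
python3 - <<'E'
from h import *
im=cv2.imread("pics/w1.png"); cm=cam("wrist",ctrl.get_obs()); H,S,V=cv2.split(cv2.cvtColor(im,cv2.COLOR_BGR2HSV))
yel=M((H>22)&(H<40)&(S>100)&(V>100)); white=M((S<60)&(V>150)); blue=M((H>95)&(H<125)&(S>100))
print("pad1",rect(cm,yel,.02,(15,120,80,180)),"pad2",rect(cm,yel,.02,(110,115,180,190)))
print("charger",rect(cm,white,.028,(390,165,465,235)),"eraser",rect(cm,white|blue,.013,(305,165,365,208)))
# stapler: edges and ends
print(cast(cm,[[238,165],[265,165],[238,140],[266,140],[251,113],[251,221]],.046)*1000)
print(cast(cm,[[251,113],[251,221]],.03)*1000)
E
```

```text
pad1 [430.8 284.8  48.1   7.9   7.5] pad2 [468.3 173.8  47.9   3.7  75.3]
charger [ 431.4 -186.8   81.6  102.2    7.7] eraser [430.1 -62.5  63.7  43.3  55.3]
[[450.5651361   63.548902  ]
 [455.09578711  32.94795178]
 [478.88122691  67.26487809]
 [483.46886226  36.24823739]
 [510.20199142  57.05000155]
 [384.28554082  39.02604716]]
[[509.64292011  57.25580302]
 [377.57897072  38.35188229]]
```

>>> {"name": "play_rows", "arguments": {"rows": "0.13 0.22 -1.3 0 1;0.13 0.22 -2.6 0 1;0.13 0.22 -3.9 0 1;0.13 0.22 -5 0 1;0.13 0.22 -5.8 0 1;0.13 0.22 -6.2 0 1;0.13 0.22 -6.2 0 1;0.13 0.22 -6.2 0 0;0.13 0.22 -6.2 0 0;0.13 0.22 -6.2 0 0"}}

```text
clock: 2.48
eef_pos: [0.4471, 0.0467, 0.0111]
tool_rot: [[0.989, 0.145, 0.003], [0.145, -0.989, -0.0], [0.003, 0.001, -1.0]]
contact_force: [0.2, 0.3, -0.9]
finger_gap: 0.824
grip_force: 0.0
```

>>> {"name": "play_rows", "arguments": {"rows": "0 0 0 0 0;0 0 0 0 0;0 0 0 0 0;0 0 0 0 0;0 0 0 0 0"}}

```text
clock: 2.9
eef_pos: [0.4457, 0.0476, 0.0098]
tool_rot: [[0.989, 0.147, 0.0], [0.147, -0.989, -0.0], [0.0, 0.0, -1.0]]
contact_force: [-0.6, 0.8, -0.1]
finger_gap: 0.47
grip_force: 0.0
```

>>> {"name": "play_rows", "arguments": {"rows": "0 0 0 0 0;0 0 0 0 0;0 0 0 0 0;0 0 0 0 0;0 0 0.5 0 0;0 0 1.5 0 0;0 0 2.7 0 0;0 0 3 0 0;0 0 3 0 0"}}

```text
clock: 3.65
eef_pos: [0.4484, 0.0471, 0.1023]
tool_rot: [[0.989, 0.147, 0.007], [0.147, -0.989, -0.001], [0.007, 0.002, -1.0]]
contact_force: [-0.5, 0.6, -1.8]
finger_gap: 0.338
grip_force: 25.0
```

>>> {"name": "play_rows", "arguments": {"rows": "5.7 2.7 0 13.4 0;5.7 2.7 0 13.4 0;5.7 2.7 0 13.4 0;5.7 2.7 0 13.4 0;5.7 2.7 0 13.4 0;5.7 2.7 0 13.4 0;5.7 2.7 0 13.4 0;5.7 2.7 0 13.4 0;5.7 2.7 0 13.4 0;5.7 2.7 0 13.4 0"}}

```text
clock: 4.48
eef_pos: [0.6143, 0.1282, 0.0955]
tool_rot: [[0.166, 0.986, -0.006], [0.986, -0.166, -0.001], [-0.002, -0.006, -1.0]]
contact_force: [0.1, 0.8, -2.6]
finger_gap: 0.338
grip_force: 25.0
```

>>> {"name": "play_rows", "arguments": {"rows": "0 0 0 1.4 0;0 0 0 1.4 0;0 0 0 1.4 0;0 0 0 1.4 0;0 0 0 1.4 0"}}

```text
clock: 4.9
eef_pos: [0.616, 0.1284, 0.0985]
tool_rot: [[0.029, 1.0, -0.002], [1.0, -0.029, -0.0], [-0.0, -0.002, -1.0]]
contact_force: [-1.7, -0.1, -2.6]
finger_gap: 0.335
grip_force: 25.0
```

```bash
python3 - <<'E'
from h import *
look("pics/w2.png")
E
```

```text
tcp [616.  128.4  98.5] yaw 88.4 q6 0.1 4.9
```

View pics/w2.png

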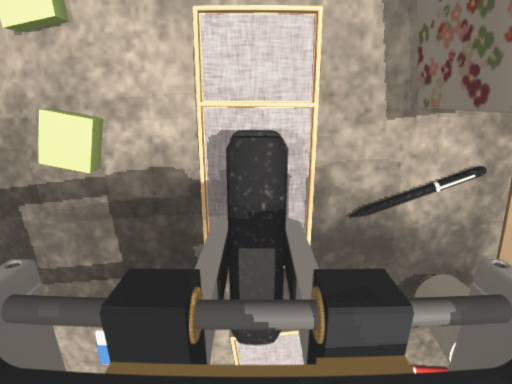

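The tray's long pocket is below the stapler. Its divider is at row 104, its walls at columns 204 and 315, and the stapler is centred at column 257.

```bash
python3 - <<'E'
from h import *
im=cv2.imread("pics/w2.png"); cm=cam("wrist",ctrl.get_obs()); H,S,V=cv2.split(cv2.cvtColor(im,cv2.COLOR_BGR2HSV))
print(np.round(cast(cm,[[194,8],[322,8],[197,104],[319,104],[204,220],[310,220],[199,130],[317,130],[232,338],[299,333]],.012)*1000,1))
E
```

```text
[[569.4 288.8]
 [674.9 285.9]
 [566.3 211.5]
 [673.9 208.6]
 [564.2 101.6]
 [668.3  98.7]
 [566.3 188.8]
 [672.7 185.8]
 [583.9 -44.1]
 [660.  -39.1]]
```

>>> {"name": "play_rows", "arguments": {"rows": "0.04 0.02 -1 0 0;0.04 0.02 -1.9 0 0;0.04 0.02 -2.4 0 0;0.04 0.02 -2.7 0 0;0.04 0.02 -2.83 0 0;0.04 0.02 -2.83 0 0;0.04 0.02 -2.83 0 0;0.04 0.02 -2.83 0 0;0.04 0.02 -2.83 0 0.6"}}

```text
clock: 5.7
eef_pos: [0.6191, 0.1292, 0.016]
tool_rot: [[0.027, 1.0, 0.003], [1.0, -0.027, 0.0], [0.0, 0.003, -1.0]]
contact_force: [-0.8, -0.9, -0.3]
finger_gap: 0.382
grip_force: 0.0
```

>>> {"name": "play_rows", "arguments": {"rows": "0 0 0 0 0.6;0 0 0 0 0.6;0 0 0 0 0.6;0 0 0.4 0 0.6;0 0 1.4 0 0.8;0 0 2.6 0 0.8;0 0 4 0 0.8;0 0 4.5 0 0.8;0 0 4.5 0 0.8"}}

```text
clock: 6.45
eef_pos: [0.6224, 0.1295, 0.1578]
tool_rot: [[0.027, 1.0, 0.014], [1.0, -0.027, 0.001], [0.001, 0.014, -1.0]]
contact_force: [0.4, -0.0, -1.0]
finger_gap: 0.797
grip_force: 0.0
```

```bash
python3 - <<'E'
from h import *
look("pics/w3.png")
E
```

```text
tcp [622.4 129.5 157.8] yaw 88.5 q6 0.1 6.45
```

View pics/w3.png

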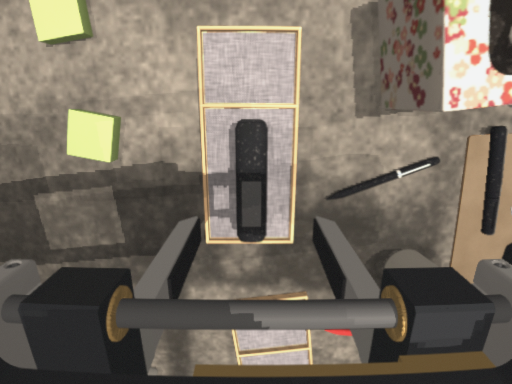

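The stapler lies lengthwise in the long pocket (rows 120–240), and pad 2 is at (93,135).

```bash
python3 - <<'E'
from h import *
im=cv2.imread("pics/w3.png"); cm=cam("wrist",ctrl.get_obs()); H,S,V=cv2.split(cv2.cvtColor(im,cv2.COLOR_BGR2HSV))
print(np.round(cast(cm,[[252,120],[251,240]],.044)*1000,1),np.round(cast(cm,[[252,120],[251,240]],.014)*1000,1),np.round(cast(cm,[[250,105],[250,242]],.012)*1000,1))
m=M((H>22)&(H<40)&(S>130)&(V>185)); cv2.imwrite("/tmp/m.png",m)
print(rect(cm,m,.02,(60,100,125,170)), V[140,90],S[140,90])
print(np.round(cast(cm,[[70,109],[120,117],[115,162],[67,153]],.02)*1000,1))
E
```

```text
[[619.  195.8]
 [614.   68.2]] [[618.7 194.2]
 [613.2  53.4]] [[617.  209.9]
 [611.9  49.7]]Traceback (most recent call last):
  File "<stdin>", line 5, in <module>
  File "h.py", line 21, in rect
    c=max(cs,key=cv2.contourArea)
ValueError: max() iterable argument is empty
```

>>> {"name": "play_rows", "arguments": {"rows": "-5.8 1.8 0 -1.9 0.8;-5.8 1.8 0 -1.9 0.8;-5.8 1.8 0 -1.9 0.8;-5.8 1.8 0 -1.9 0.8;-5.8 1.8 0 -1.9 0.8;-5.8 1.8 0 -1.9 0.8;-5.8 1.8 0 -1.9 0.8;-5.8 1.8 0 -1.9 0.8"}}

```text
clock: 7.17
eef_pos: [0.4442, 0.1828, 0.1492]
tool_rot: [[0.224, 0.975, -0.0], [0.975, -0.224, -0.0], [-0.0, -0.0, -1.0]]
contact_force: [-0.1, 0.8, -0.5]
finger_gap: 0.8
grip_force: 0.0
```

```bash
python3 - <<'E'
from h import *
cm,im,(H,S,V)=look("pics/w4.png")
m=M((H>22)&(H<42)&(S>80)&(V>90))
n,l,st,ce=cv2.connectedComponentsWithStats(m)
for s in st[1:]:
    if s[4]>300: 
        r=(s[0]-2,s[1]-2,s[0]+s[2]+2,s[1]+s[3]+2); print(s)
        if min(r)>=0:print(rect(cm,m,.02,r))
        ys,xs=np.where(l==list(map(tuple,st)).index(tuple(s))); print(np.percentile(V[ys,xs],[5,25,50,75,95]))
E
```

```text
tcp [444.2 182.8 149.2] yaw 77.1 q6 0.44 7.1667
[ 178   30   65   67 2585]
[426.7 310.1  50.5  51.2   5.5]
[206. 241. 241. 241. 241.]
[ 232  155   47   47 2139]
[443.4 185.9  51.8  50.3  77.1]
[135.9 141.  199.  231.  234.1]
```

View pics/w4.png

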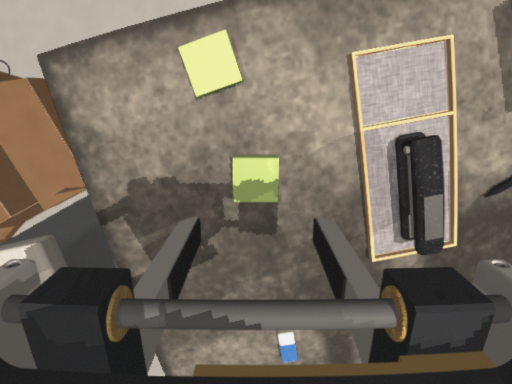

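Pad 2 is square between the fingers at columns 232–279, rows 155–202. Pad 1 is at (211,63) and the stapler stands upright in its pocket.

>>> {"name": "play_rows", "arguments": {"rows": "0 0.04 -1.3 0 0.8;0 0.04 -2.6 0 0.8;0 0.04 -3.8 0 0.8;0 0.04 -4.5 0 0.8;0 0.04 -4.8 0 0.8;0 0.04 -4.8 0 0;0 0.04 -4.8 0 0;0 0.04 -4.8 0 0;0 0.04 -4.8 0 0;0 0.04 -4.8 0 0"}}

```text
clock: 8.05
eef_pos: [0.4458, 0.1847, 0.0076]
tool_rot: [[0.224, 0.975, 0.004], [0.975, -0.224, 0.001], [0.002, 0.004, -1.0]]
contact_force: [0.7, 0.2, 2.4]
finger_gap: 0.531
grip_force: 25.0
```

>>> {"name": "play_rows", "arguments": {"rows": "0 0 0 0 0;0 0 0 0 0;0 0 0.5 0 0;0 0 1.5 0 0;0 0 2.5 0 0;0 0 2.5 0 0;0 0 2.5 0 0"}}

```text
clock: 8.63
eef_pos: [0.4455, 0.1848, 0.0828]
tool_rot: [[0.224, 0.975, 0.005], [0.975, -0.224, 0.001], [0.002, 0.005, -1.0]]
contact_force: [0.1, -0.1, -0.8]
finger_gap: 0.528
grip_force: 25.0
```

>>> {"name": "play_rows", "arguments": {"rows": "5.87 2.15 0 1.95 0;5.87 2.15 0 1.95 0;5.87 2.15 0 1.95 0;5.87 2.15 0 1.95 0;5.87 2.15 0 1.95 0;5.87 2.15 0 1.95 0;5.87 2.15 0 1.95 0;5.87 2.15 0 1.95 0"}}

```text
clock: 9.3
eef_pos: [0.6173, 0.2482, 0.0784]
tool_rot: [[0.021, 1.0, -0.005], [1.0, -0.021, -0.001], [-0.001, -0.005, -1.0]]
contact_force: [-0.8, -0.6, -0.2]
finger_gap: 0.53
grip_force: 25.0
```

>>> {"name": "play_rows", "arguments": {"rows": "0.03 0.02 -0.9 0 0;0.03 0.02 -1.7 0 0;0.03 0.02 -2.1 0 0;0.03 0.02 -2.35 0 0;0.03 0.02 -2.35 0 0;0.03 0.02 -2.35 0 0;0.03 0.02 -2.35 0 0.65;0.03 0.02 -2.35 0 0.65;0.03 0.02 -2.35 0 0.65"}}

```text
clock: 10.05
eef_pos: [0.6207, 0.2494, 0.0105]
tool_rot: [[0.022, 1.0, 0.0], [1.0, -0.022, 0.0], [0.0, 0.0, -1.0]]
contact_force: [-0.1, -0.7, 0.3]
finger_gap: 0.646
grip_force: 0.0
```

>>> {"name": "play_rows", "arguments": {"rows": "0 0 0.5 0 0.65;0 0 1.5 0 0.8;0 0 2.8 0 0.8;0 0 4 0 0.8;0 0 4.5 0 0.8;0 0 4.5 0 0.8;0 0 4.5 0 0.8"}}

```text
clock: 10.63
eef_pos: [0.6216, 0.2496, 0.1473]
tool_rot: [[0.022, 1.0, 0.003], [1.0, -0.022, 0.001], [0.001, 0.003, -1.0]]
contact_force: [0.3, -0.1, -0.1]
finger_gap: 0.802
grip_force: 0.0
```

```bash
python3 - <<'E'
from h import *
cm,im,(H,S,V)=look("pics/w5.png")
m=M((H>22)&(H<42)&(S>80)&(V>90)); print(rect(cm,m,.024,(180,40,330,240)))
E
```

```text
tcp [621.6 249.6 147.3] yaw 88.8 q6 0.27 10.6333
[619.6 249.2  52.3  49.4  88.8]
```

View pics/w5.png

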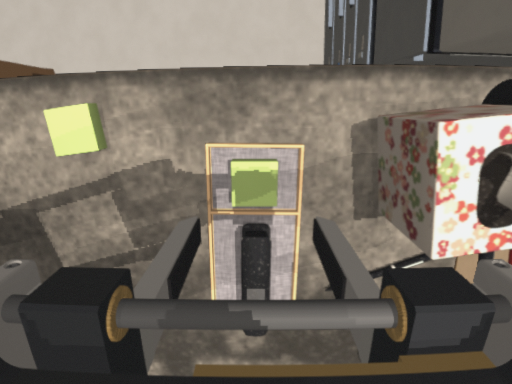

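The pad lies flat in the small pocket (231–278, 160–207). The charger is next.

>>> {"name": "play_rows", "arguments": {"rows": "-6.2 -14.5 0 -2.5 0.9;-6.2 -14.5 0 -2.5 0.9;-6.2 -14.5 0 -2.5 0.9;-6.2 -14.5 0 -2.5 0.9;-6.2 -14.5 0 -2.5 0.9;-6.2 -14.5 0 -2.5 0.9;-6.2 -14.5 0 -2.5 0.9;-6.2 -14.5 0 -2.5 0.9;-6.2 -14.5 0 -2.5 0.9;-6.2 -14.5 0 -2.5 0.9"}}

```text
clock: 11.52
eef_pos: [0.4538, -0.1342, 0.1426]
tool_rot: [[0.279, 0.96, -0.005], [0.96, -0.279, 0.002], [0.001, -0.005, -1.0]]
contact_force: [0.7, -0.3, 0.2]
finger_gap: 0.901
grip_force: 0.0
```

```bash
python3 - <<'E'
from h import *
cm,im,(H,S,V)=look()
E
```

```text
tcp [ 453.8 -134.2  142.6] yaw 73.8 q6 -0.19 11.5167
```

>>> {"name": "play_rows", "arguments": {"rows": "-0.6 -1.5 0.2 0 0.9;-0.6 -1.5 0.2 0 0.9;-0.6 -1.5 0.2 0 0.9;-0.6 -1.5 0.2 0 0.9;-0.6 -1.5 0.2 0 0.9;-0.6 -1.5 0.2 0 0.9"}}

```text
clock: 12.07
eef_pos: [0.4389, -0.1771, 0.1503]
tool_rot: [[0.278, 0.961, -0.001], [0.961, -0.278, 0.001], [0.001, -0.002, -1.0]]
contact_force: [0.2, 0.8, -0.0]
finger_gap: 0.901
grip_force: 0.0
```

```bash
python3 - <<'E'
from h import *
cm,im,(H,S,V)=look("pics/w6.png")
m=M((S<45)&(V>120)); print(rect(cm,m,.028,(190,120,330,225))); 
g=cv2.Canny(im,60,160); cv2.imwrite("pics/w6c.png",np.hstack([im[60:260,130:380],cv2.cvtColor(m[60:260,130:380],cv2.COLOR_GRAY2BGR)]))
E
```

```text
tcp [ 438.9 -177.1  150.3] yaw 73.9 q6 -0.29 12.0667
[ 434.5 -179.8   65.9   60.3   74. ]
```

View pics/w6c.png

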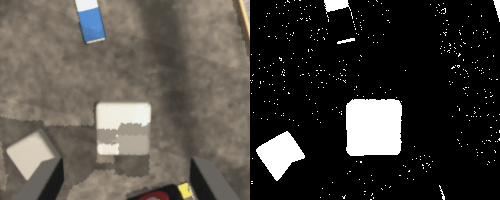

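The crop shows the charger square between the fingers, with the small decoy at left and the tape measure well clear of the finger paths.

>>> {"name": "play_rows", "arguments": {"rows": "-0.15 -0.23 -1 0 0.9;-0.15 -0.23 -2.2 0 0.9;-0.15 -0.23 -3.4 0 0.9;-0.15 -0.23 -4.2 0 0.9;-0.15 -0.23 -4.65 0 0.9;-0.15 -0.23 -4.65 0 0.9;-0.15 -0.23 -4.65 0 0;-0.15 -0.23 -4.65 0 0;-0.15 -0.23 -4.65 0 0;-0.15 -0.23 -4.65 0 0"}}

```text
clock: 12.95
eef_pos: [0.4352, -0.186, 0.0131]
tool_rot: [[0.279, 0.96, 0.001], [0.96, -0.279, -0.001], [-0.001, 0.002, -1.0]]
contact_force: [-1.9, 0.7, 2.0]
finger_gap: 0.655
grip_force: 1.0
```

>>> {"name": "play_rows", "arguments": {"rows": "0 0 0 0 0;0 0 0 0 0;0 0 0.5 0 0;0 0 1.5 0 0;0 0 2.5 0 0;0 0 2.5 0 0;0 0 2.5 0 0"}}

```text
clock: 13.53
eef_pos: [0.4362, -0.1868, 0.0887]
tool_rot: [[0.28, 0.96, 0.005], [0.96, -0.28, -0.003], [-0.002, 0.006, -1.0]]
contact_force: [-0.3, -0.1, -1.3]
finger_gap: 0.634
grip_force: 25.0
```

>>> {"name": "play_rows", "arguments": {"rows": "7.08 0.5 0 3.63 0;7.08 0.5 0 3.63 0;7.08 0.5 0 3.63 0;7.08 0.5 0 3.63 0;7.08 0.5 0 3.63 0;7.08 0.5 0 3.63 0;7.08 0.5 0 3.63 0;7.08 0.5 0 3.63 0;7.08 0.5 0 3.63 0"}}

```text
clock: 14.28
eef_pos: [0.6444, -0.1703, 0.0851]
tool_rot: [[-0.096, 0.995, -0.004], [0.995, 0.096, 0.001], [0.002, -0.004, -1.0]]
contact_force: [-1.0, 1.1, -0.9]
finger_gap: 0.634
grip_force: 25.0
```

```bash
python3 - <<'E'
from h import *
cm,im,(H,S,V)=look("pics/w7.png")
E
```

```text
tcp [ 644.4 -170.3   85.1] yaw 95.5 q6 -0.48 14.2833
```

View pics/w7.png

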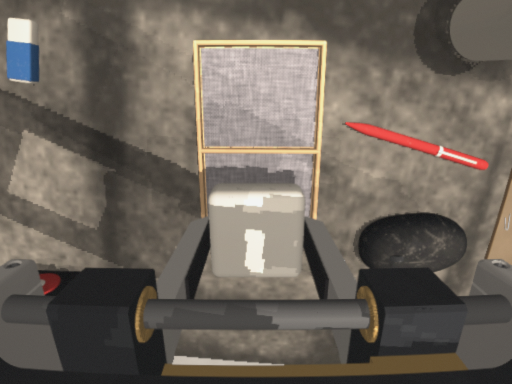

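The short tray's far edge is at row 43 (columns 195–325) and its divider at row 151 (200–320). The charger is held level and square to it.

```bash
python3 - <<'E'
from h import *
cm=cam("wrist",ctrl.get_obs())
print(np.round(cast(cm,[[260,43],[260,151],[195,43],[325,43],[199,151],[321,151],[206,200],[316,200]],.012)*1000,1))
E
```

```text
[[ 635.3  -41.7]
 [ 644.  -128.5]
 [ 583.4  -46.4]
 [ 687.2  -36.4]
 [ 591.  -133.5]
 [ 697.  -123.2]
 [ 599.3 -178. ]
 [ 699.5 -168.3]]
```

>>> {"name": "play_rows", "arguments": {"rows": "0.04 -0.06 -0.9 0 0;0.04 -0.06 -1.7 0 0;0.04 -0.06 -2.1 0 0;0.04 -0.06 -2.36 0 0;0.04 -0.06 -2.36 0 0;0.04 -0.06 -2.36 0 0;0.04 -0.06 -2.36 0 0.77;0.04 -0.06 -2.36 0 0.77;0.04 -0.06 -2.36 0 0.77"}}

```text
clock: 15.08
eef_pos: [0.6484, -0.1727, 0.0166]
tool_rot: [[-0.096, 0.995, 0.001], [0.995, 0.096, -0.0], [-0.001, 0.001, -1.0]]
contact_force: [-0.2, -0.2, 0.4]
finger_gap: 0.764
grip_force: 0.0
```

>>> {"name": "play_rows", "arguments": {"rows": "0 0 0 0 0.77;0 0 0.5 0 0.77;0 0 1.5 0 0.8;0 0 2.8 0 0.8;0 0 4 0 0.8;0 0 4.5 0 0.8;0 0 4.5 0 0.8;0 0 4.5 0 0.8"}}

```text
clock: 15.75
eef_pos: [0.6489, -0.1728, 0.153]
tool_rot: [[-0.097, 0.995, 0.003], [0.995, 0.097, -0.001], [-0.002, 0.003, -1.0]]
contact_force: [-0.0, 0.2, -0.2]
finger_gap: 0.799
grip_force: 0.0
```

```bash
python3 - <<'E'
from h import *
cm,im,(H,S,V)=look("pics/w8.png")
E
```

```text
tcp [ 648.9 -172.8  153. ] yaw 95.5 q6 -0.49 15.75
```

View pics/w8.png

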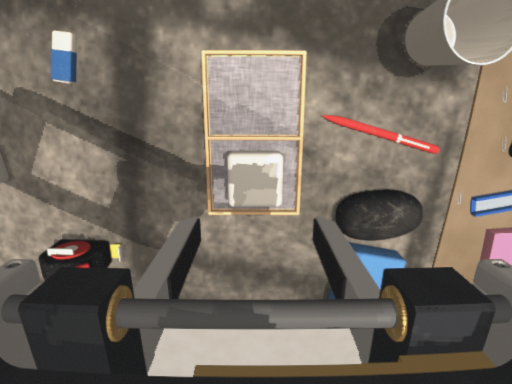

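The charger lies centred in its pocket (228–284, 152–206). The second pad is next.

>>> {"name": "play_rows", "arguments": {"rows": "-7.4 16.1 0 0 0.8;-7.4 16.1 0 0 0.8;-7.4 16.1 0 0 0.8;-7.4 16.1 0 0 0.8;-7.4 16.1 0 0 0.8;-7.4 16.1 0 0 0.8;-7.4 16.1 0 0 0.8;-7.4 16.1 0 0 0.8;-7.4 16.1 0 0 0.8;-7.4 16.1 0 0 0.8"}}

```text
clock: 16.63
eef_pos: [0.4706, 0.2072, 0.1481]
tool_rot: [[-0.096, 0.995, -0.005], [0.995, 0.096, -0.001], [-0.001, -0.006, -1.0]]
contact_force: [0.5, 0.4, -0.5]
finger_gap: 0.798
grip_force: 0.0
```

>>> {"name": "play_rows", "arguments": {"rows": "-1.5 3.4 0 0 0.8;-1.5 3.4 0 0 0.8;-1.5 3.4 0 0 0.8;-1.5 3.4 0 0 0.8;-1.5 3.4 0 0 0.8;-1.5 3.4 0 0 0.8"}}

```text
clock: 17.13
eef_pos: [0.4279, 0.3071, 0.1489]
tool_rot: [[-0.097, 0.995, -0.003], [0.995, 0.097, -0.002], [-0.002, -0.003, -1.0]]
contact_force: [0.2, -0.5, 0.5]
finger_gap: 0.801
grip_force: 0.0
```

```bash
python3 - <<'E'
from h import *
cm,im,(H,S,V)=look("pics/w9.png")
m=M((H>22)&(H<42)&(S>80)&(V>90)); print(rect(cm,m,.02,(180,100,330,260)))
E
```

```text
tcp [427.9 307.1 148.9] yaw 95.6 q6 0.36 17.1333
[426.4 311.9  50.4  51.5   5.6]
```

>>> {"name": "play_rows", "arguments": {"rows": "-0.03 0.08 -1.3 0 0.8;-0.03 0.08 -2.6 0 0.8;-0.03 0.08 -3.8 0 0.8;-0.03 0.08 -4.5 0 0.8;-0.03 0.08 -4.8 0 0.8;-0.03 0.08 -4.8 0 0;-0.03 0.08 -4.8 0 0;-0.03 0.08 -4.8 0 0;-0.03 0.08 -4.8 0 0;-0.03 0.08 -4.8 0 0"}}

```text
clock: 18.02
eef_pos: [0.4299, 0.3113, 0.0089]
tool_rot: [[-0.097, 0.995, 0.004], [0.995, 0.097, 0.002], [0.001, 0.004, -1.0]]
contact_force: [0.0, -0.8, 2.5]
finger_gap: 0.528
grip_force: 25.0
```

>>> {"name": "play_rows", "arguments": {"rows": "0 0 0 0 0;0 0 0 0 0;0 0 0.5 0 0;0 0 1.5 0 0;0 0 2.8 0 0;0 0 3 0 0;0 0 3 0 0"}}

```text
clock: 18.6
eef_pos: [0.4309, 0.3122, 0.1008]
tool_rot: [[-0.097, 0.995, 0.008], [0.995, 0.097, 0.004], [0.003, 0.008, -1.0]]
contact_force: [0.1, 0.0, -0.6]
finger_gap: 0.527
grip_force: 25.0
```

>>> {"name": "play_rows", "arguments": {"rows": "7.05 -13.1 0 0 0;7.05 -13.1 0 0 0;7.05 -13.1 0 0 0;7.05 -13.1 0 0 0;7.05 -13.1 0 0 0;7.05 -13.1 0 0 0;7.05 -13.1 0 0 0;7.05 -13.1 0 0 0;7.05 -13.1 0 0 0;7.05 -13.1 0 0 0"}}

```text
clock: 19.43
eef_pos: [0.6246, -0.0578, 0.0945]
tool_rot: [[-0.096, 0.995, -0.004], [0.995, 0.096, 0.001], [0.001, -0.004, -1.0]]
contact_force: [0.5, 0.7, -0.9]
finger_gap: 0.535
grip_force: 25.0
```

>>> {"name": "play_rows", "arguments": {"rows": "0.48 -0.87 0 0 0;0.48 -0.87 0 0 0;0.48 -0.87 0 0 0;0.48 -0.87 0 0 0;0.48 -0.87 0 0 0"}}

```text
clock: 19.85
eef_pos: [0.6384, -0.0808, 0.0955]
tool_rot: [[-0.098, 0.995, -0.003], [0.995, 0.098, 0.001], [0.001, -0.003, -1.0]]
contact_force: [0.0, -0.0, -0.7]
finger_gap: 0.527
grip_force: 25.0
```

>>> {"name": "play_rows", "arguments": {"rows": "0.02 -0.08 -1.1 0 0;0.02 -0.08 -2.1 0 0;0.02 -0.08 -2.6 0 0;0.02 -0.08 -2.85 0 0;0.02 -0.08 -2.85 0 0;0.02 -0.08 -2.85 0 0;0.02 -0.08 -2.85 0 0.65;0.02 -0.08 -2.85 0 0.65;0.02 -0.08 -2.85 0 0.65"}}

```text
clock: 20.6
eef_pos: [0.6406, -0.0844, 0.0116]
tool_rot: [[-0.097, 0.995, 0.0], [0.995, 0.097, -0.0], [-0.0, 0.0, -1.0]]
contact_force: [0.9, -0.0, 0.9]
finger_gap: 0.647
grip_force: 0.0
```

>>> {"name": "play_rows", "arguments": {"rows": "0 0 0.5 0 0.65;0 0 1.5 0 0.65;0 0 2.8 0 0.65;0 0 4 0 0.65;0 0 4.5 0 0.65;0 0 4.5 0 0.65;0 0 4.5 0 0.65;0 0 4.5 0 0.65"}}

```text
clock: 21.27
eef_pos: [0.6391, -0.0845, 0.1443]
tool_rot: [[-0.097, 0.995, -0.003], [0.995, 0.097, 0.001], [0.001, -0.003, -1.0]]
contact_force: [0.2, 0.1, -0.6]
finger_gap: 0.651
grip_force: 0.0
```

```bash
python3 - <<'E'
from h import *
cm,im,(H,S,V)=look("pics/w10.png")
m=M((H>22)&(H<42)&(S>80)&(V>90)); print(rect(cm,m,.024,(215,130,300,240)))
E
```

```text
tcp [639.1 -84.5 144.3] yaw 95.5 q6 -0.36 21.2667
[640.  -81.2  48.9  50.4   5.6]
```

View pics/w10.png

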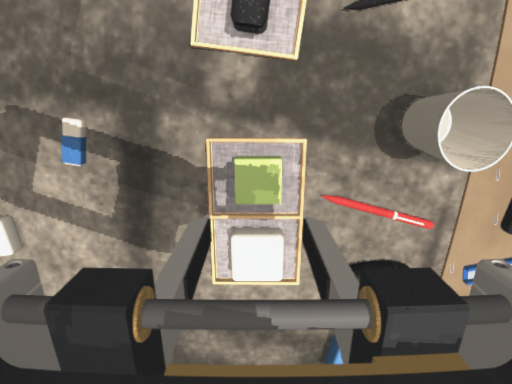

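The pad is in the pocket (235–282, 157–205) and the charger beside it. The eraser is at (74,142).

>>> {"name": "play_rows", "arguments": {"rows": "-6.9 0.7 0 -0.9 0.65;-6.9 0.7 0 -0.9 0.65;-6.9 0.7 0 -0.9 0.65;-6.9 0.7 0 -0.9 0.65;-6.9 0.7 0 -0.9 0.65;-6.9 0.7 0 -0.9 0.65;-6.9 0.7 0 -0.9 0.65;-6.9 0.7 0 -0.9 0.65"}}

```text
clock: 21.98
eef_pos: [0.4334, -0.0638, 0.1455]
tool_rot: [[-0.002, 1.0, -0.001], [1.0, 0.002, 0.0], [0.0, -0.001, -1.0]]
contact_force: [0.9, 0.2, 0.9]
finger_gap: 0.647
grip_force: 0.0
```

```bash
python3 - <<'E'
from h import *
cm,im,(H,S,V)=look("pics/w11.png")
m=M((H>95)&(H<130)&(S>90)&(V>50)); w=M((S<60)&(V>110))
print(np.median(V[130:160,100:150]))
r=(215,110,300,235); print("blue",rect(cm,m,.013,r)); 
x0,y0,x1,y1=r
cv2.imwrite("pics/w11c.png",cv2.resize(np.hstack([im[y0:y1,x0:x1],cv2.cvtColor((m|w)[y0:y1,x0:x1],cv2.COLOR_GRAY2BGR)]),None,fx=4,fy=4,interpolation=0))
print(rect(cm,m|w,.013,r))
E
```

```text
tcp [433.4 -63.8 145.5] yaw 90.1 q6 -0.35 21.9833
99.0
blue [432.  -69.3  29.   21.9  86.6]
[ 4.344e+02 -7.030e+01  9.810e+01  1.166e+02  2.000e-01]
```

View pics/w11c.png

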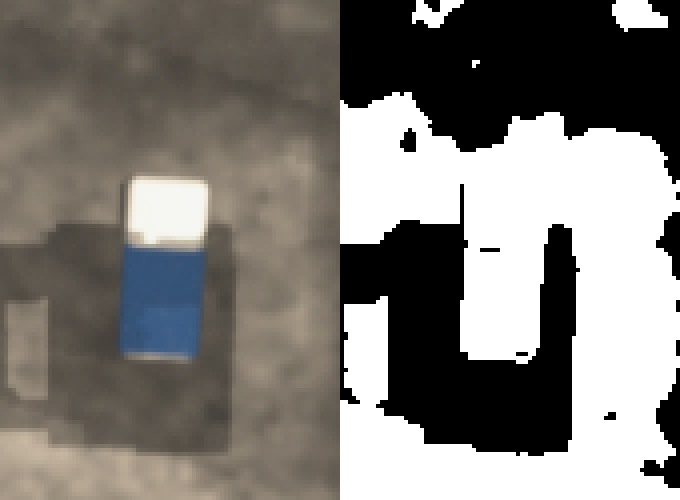

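The crop shows the eraser with its far end at (247–267,154) and near end at (245–264,199), tilted about 3° from the tool.

```bash
python3 - <<'E'
from h import *
cm=cam("wrist",ctrl.get_obs())
P=cast(cm,[[247.3,154.3],[267.3,154.3],[264.5,199.3],[245,199.3]],.013)*1000
print(np.round(P,1),P.mean(0)); d=P[:2].mean(0)-P[2:].mean(0); print(np.hypot(*d),np.degrees(np.arctan2(d[1],d[0])))
E
```

```text
[[425.1 -35.3]
 [446.6 -35.3]
 [444.2 -86.4]
 [422.2 -86.5]] [434.51398466 -60.87716985]
51.22558866413026 87.00264993985347
```

>>> {"name": "play_rows", "arguments": {"rows": "0.02 0.06 -1.3 -0.5 0.65;0.02 0.06 -2.6 -0.5 0.65;0.02 0.06 -3.8 -0.5 0.6;0.02 0.06 -4.4 -0.5 0.5;0.02 0.06 -4.7 -0.5 0.5;0.02 0.06 -4.7 -0.5 0;0.02 0.06 -4.7 -0.5 0;0.02 0.06 -4.7 -0.5 0;0.02 0.06 -4.7 -0.5 0;0.02 0.06 -4.7 -0.5 0", "grip_force": 15}}

```text
clock: 22.87
eef_pos: [0.4361, -0.0627, 0.007]
tool_rot: [[0.05, 0.999, 0.004], [0.999, -0.05, -0.001], [-0.001, 0.004, -1.0]]
contact_force: [0.6, 0.1, 1.8]
finger_gap: 0.23
grip_force: 15.0
```

>>> {"name": "play_rows", "arguments": {"rows": "0 0 0 0 0;0 0 0 0 0;0 0 0.5 0 0;0 0 1.5 0 0;0 0 2.8 0 0;0 0 3 0 0;0 0 3 0 0"}}

```text
clock: 23.45
eef_pos: [0.4368, -0.0629, 0.0985]
tool_rot: [[0.05, 0.999, 0.007], [0.999, -0.05, -0.002], [-0.002, 0.007, -1.0]]
contact_force: [-0.8, 0.3, -1.1]
finger_gap: 0.232
grip_force: 15.0
```

>>> {"name": "play_rows", "arguments": {"rows": "6.87 -0.68 0 1.4 0;6.87 -0.68 0 1.4 0;6.87 -0.68 0 1.4 0;6.87 -0.68 0 1.4 0;6.87 -0.68 0 1.4 0;6.87 -0.68 0 1.4 0;6.87 -0.68 0 1.4 0;6.87 -0.68 0 1.4 0;6.87 -0.68 0 1.4 0"}}

```text
clock: 24.2
eef_pos: [0.638, -0.082, 0.0941]
tool_rot: [[-0.097, 0.995, -0.003], [0.995, 0.097, 0.001], [0.001, -0.003, -1.0]]
contact_force: [-0.2, -0.2, -0.4]
finger_gap: 0.23
grip_force: 15.0
```

```bash
python3 - <<'E'
from h import *
cm,im,(H,S,V)=look("pics/w12.png")
x0,y0,x1,y1=195,60,325,260
cv2.imwrite("pics/w12c.png",cv2.resize(im[y0:y1,x0:x1],None,fx=3,fy=3,interpolation=0))
E
```

```text
tcp [638.  -82.   94.1] yaw 95.5 q6 -0.36 24.2
```

View pics/w12c.png

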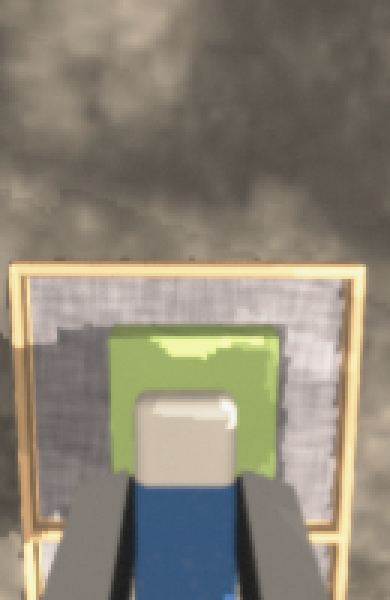

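```bash
python3 - <<'E'
from h import *
cm=cam("wrist",ctrl.get_obs()); ax=np.array([-.096,.995])
f=lambda u,v,z:np.round(cast(cm,[[u,v]],z)[0]*1000,1)
pt=(f(231.3,172,.024)+f(287,172,.024))/2; pb=f(259.5,168,.004)
print("pad centre",pt-ax*25,pb-ax*25)
print("eraser",f(257,194.2,.103)-ax*26,f(257,190.3,.090)-ax*26)
E
```

```text
pad centre [641.1   -82.875] [641.6   -83.675]
eraser [638.796 -79.67 ] [638.996 -81.07 ]
```

The crop shows the held eraser above the pad, about 2 mm off in x and y. I correct that while lowering.

>>> {"name": "play_rows", "arguments": {"rows": "0.02 -0.07 -0.8 0 0;0.02 -0.07 -1.5 0 0;0.02 -0.07 -1.9 0 0;0.02 -0.07 -2.1 0 0;0.02 -0.07 -2.18 0 0;0.02 -0.07 -2.18 0 0;0.02 -0.07 -2.18 0 0;0.02 -0.07 -2.18 0 0"}}

```text
clock: 24.92
eef_pos: [0.6413, -0.0846, 0.0309]
tool_rot: [[-0.097, 0.995, 0.002], [0.995, 0.097, -0.0], [-0.001, 0.002, -1.0]]
contact_force: [0.0, 0.1, -0.0]
finger_gap: 0.232
grip_force: 15.0
```

>>> {"name": "play_rows", "arguments": {"rows": "0 0 -0.03 0 0;0 0 -0.03 0 0;0 0 -0.03 0 0"}}

```text
clock: 25.17
eef_pos: [0.6415, -0.0847, 0.0304]
tool_rot: [[-0.097, 0.995, 0.001], [0.995, 0.097, -0.0], [-0.001, 0.001, -1.0]]
contact_force: [-2.2, 0.5, 6.1]
finger_gap: 0.234
grip_force: 15.0
```

Contact is at 6 N, so the eraser is on the pad. Release and retreat.

>>> {"name": "play_rows", "arguments": {"rows": "0 0 0 0 0.45;0 0 0 0 0.45;0 0 0 0 0.45;0 0 0 0 0.45;0 0 0.5 0 0.45;0 0 1.5 0 0.45;0 0 2.8 0 0.45;0 0 4 0 0.45;0 0 4 0 0.45;0 0 4 0 0.45"}}

```text
clock: 26.0
eef_pos: [0.6433, -0.0852, 0.1527]
tool_rot: [[-0.097, 0.995, 0.007], [0.995, 0.097, -0.002], [-0.003, 0.007, -1.0]]
contact_force: [-0.8, 0.4, -0.9]
finger_gap: 0.451
grip_force: 0.0
```

```bash
python3 - <<'E'
from h import *
cm,im,(H,S,V)=look("pics/w13.png")
x0,y0,x1,y1=195,110,325,290
cv2.imwrite("pics/w13c.png",cv2.resize(im[y0:y1,x0:x1],None,fx=3,fy=3,interpolation=0))
E
```

```text
tcp [643.3 -85.2 152.7] yaw 95.5 q6 -0.36 26.0
```

View pics/w13c.png

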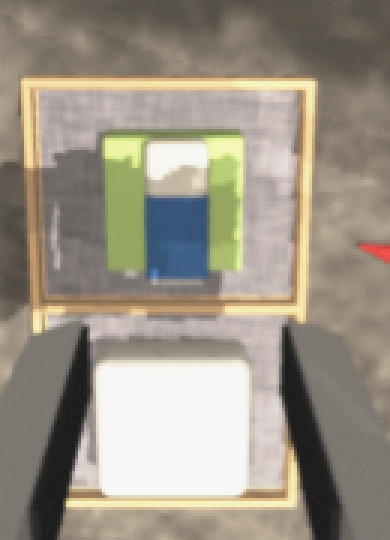

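```bash
python3 - <<'E'
from h import *
cm=cam("wrist",ctrl.get_obs())
c=lambda L,z:cast(cm,[[195+a/3,110+b/3] for a,b in L],z)*1000
P=c([(102,138),(243,138),(243,270),(104,270)],.024); E=c([(146,143),(209,143),(208,280),(145,280)],.037)
print(np.round(P,1),P.mean(0),np.round(E,1),E.mean(0))
E
```

```text
[[ 610.5  -59.4]
 [ 659.9  -54.6]
 [ 665.6 -103.2]
 [ 614.7 -108.1]] [637.67843591 -81.31989932] [[ 626.4  -57.2]
 [ 647.5  -55.2]
 [ 652.3 -103.8]
 [ 630.2 -106. ]] [639.1157962 -80.5452614]
```

The eraser is centred on the pad to within about 1.5 mm. I move the arm aside for a last overview.

>>> {"name": "play_rows", "arguments": {"rows": "-6 -3 3 0 0.45;-6 -3 3 0 0.45;-6 -3 3 0 0.45;-6 -3 3 0 0.45;-6 -3 3 0 0.45;-6 -3 3 0 0.45;-6 -3 3 0 0.45;-6 -3 3 0 0.45"}}

```text
clock: 26.72
eef_pos: [0.4606, -0.1742, 0.2377]
tool_rot: [[-0.095, 0.995, -0.001], [0.995, 0.095, 0.002], [0.002, -0.001, -1.0]]
contact_force: [0.2, -0.7, 0.6]
finger_gap: 0.454
grip_force: 0.0
```

```bash
python3 - <<'E'
from h import *
a=ctrl.get_image("scene")[90:290,130:340,::-1]
cv2.imwrite("pics/s2.png",cv2.resize(a,None,fx=2.9,fy=2.9,interpolation=2))
E
```

```text
(no output)
```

View pics/s2.png

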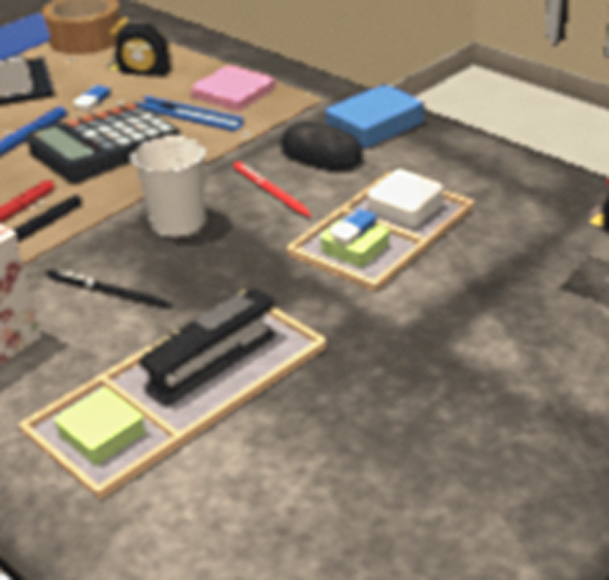

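The scene crop shows both kits complete and flat, with the stapler upright at (205,345), the pads at (100,422) and (357,240), the charger at (406,197) and the eraser on its pad. The cup is undisturbed.

```bash
python3 -c "
from bench import ctrl
print(ctrl.job_done())"
```

```text
the job is handed in; nothing more can be done
None
```

Both desk kits are made up as asked and the job is handed in at about 27 s on the robot's clock; the eraser sits within about 1.5 mm of the centre of its pad, and I did not move the tape measure or the cup.

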